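Load the work light's battery, line up its quarter-turn fastener and hold the cover shut

ROBOT

A 7-joint arm with a two-finger parallel gripper is mounted at the origin on the work surface. World frame = base frame: x ahead of the robot, y to its left, z up, the work surface at z = 0. Lengths are in m, angles in rad, forces in N, time in s.
With the tool pointing down it reaches from about 0.35 to 0.775 m from the base axis. Payload 3.1 kg.
Tool frame: the origin (TCP) lies on the centre line of the jaws, within the pads' length; the fingertips stand 19 mm ahead of it and the grasp point (between the pads) is the TCP; z points along the fingers, y is the line along which they close (so a half turn about z gives the same grasp; the last joint's range is limited). The gripper opens to 85 mm and grips with 20 to 120 N. Pads are 22 mm wide; open, the fingers measure 114 mm over their backs; the gripper's body (76 mm by 85 mm) begins 54 mm behind the grasp point. The pads swing forward as they close: fully open they stand 13 mm farther back than shut.
Start: joints at [-1.149, 0.311, 0.014, 1.512, -0.004, 1.319, -0.027], TCP at [0.246, 0.492, 0.25] pointing down, gripper open.
Joint ranges: [-2.7, 2.7], [-0.3, 1.91], [-1.27, 1.3], [0.12, 2.57], [-1.44, 4.58], [0.2, 2.03], [-3.05, 3.05]. Speed limits (rad/s): [2.79, 2.79, 3.14, 3.14, 3.14, 3.14, 3.14].

INTERFACE

Orientations are given as a 3x3 rotation matrix whose columns are the frame's x, y, z axes.
In Python, from station import r gives the robot as it stands.
- The arm moves only by the shell command python3 -m inch 'ROWS' [OPENING] [FORCE]. ROWS is a JSON object of lists of equal length, an entry for each row: "travel": the shift along the tool's x, y, z in cm, a list of three; "yaw": the turn about the tool's z in degrees. In form: {"travel": [[tx, ty, tz], ...], "yaw": [yaw, ...]}. A call has 1 to 8 rows; each row is the pose to reach, as a shift and turn from the pose commanded when the call began, along the tool's axes at that moment; what a row does not reach only later rows make up. A row lasts 1/8 s, in which the tool goes at most 62.5 mm and 10.7 degrees, less where a joint would pass 70% of its speed; a pose out of reach is approached as far as the arm can. A call with a gripper value outside its range is refused whole. OPENING is the finger opening in cm, from 0 to 8.54, set as the call begins (- or left out, the last holds). The fingers move at their own pace and stop on an object; FORCE is the grip in N (left out, the last holds). Time passes only in rows, so rows that repeat a pose let the fingers close. It gives the time, the measured TCP pose, the force, the opening and the grip force at its end, in the units of the state.
- r.state(): the state, without advancing time (a new reading comes with each control period).
- r.camera(name): name is "scene" or "top" or "wrist"; returns the picture (480x640x3 uint8, red, green, blue); there is no depth.
- r.camera_params(name): a dict with "mtx" (3x3 intrinsics, pixels), "k1" (the pictures are not rectified: a ray, as slopes to the right and down, at radius r is drawn at 1 + k1 r^2 times it, then the intrinsics apply), "rvec" (rotation vector, rad) and "tvec" (3), from world to camera coordinates, as OpenCV has them; the wrist camera has in their place "mount" (4x4, takes a point from camera to tool coordinates, whose origin is the TCP and whose axes are the flange's). Camera axes: x right, y down, z forward; pixel columns grow to the right and rows downward; lengths in m; the calibration is good to about 2 mm. A picture is of the moment at which its call begins: read the wrist's pose just before it. camera_params takes no time and is no camera call.
- r.job_done(): hands the job in; it is judged then, once.
The state is a dict: "time": time; "joints": joint angles; "qvel": joint speeds; "tau": joint torques, N m; "position": TCP position; "tool_rot": TCP orientation; "contact_force": force on the tool from outside, world axes, zero at the start; "moment": the same for the moment, N m; "grip_width": finger opening in m; "gripper_force": force on a finger pad.
Only numpy, scipy, OpenCV 4.12 (cv2) and the standard library are available. Lean on these libraries where they do the work, as an engineer would, in place of code of your own. Each camera call takes 0.05 s, during which the arm holds its last target. There are 200 camera calls.

TASK

Get the craft bench's work light ready: stand the battery cell upright in the holder cup inside the light, let go of it, then shut the hinged cover over it. Then turn the quarter-turn fastener on the cover clockwise until the slot along its bar lines up with the two groove marks on the cover, and finally press the cover down flush on the box frame against the battery spring. Finish while still pressing: the cover must stay held flush with the fastener lined up, and the bowl, jar and phone must be left alone.

Things in the scene. Friction and masses are not known exactly. Their poses are not given: they have to be found in the camera images.
- light: Pale grey work light, a box 150 x 150 mm, 107 mm high, fixed to the bench. Origin: centre of underside, z up. Lens (84 mm wide, 26 mm deep) on its +x face; cover hinged along the top edge of its +y face. Open on top when the cover is up: walls 6 mm, inside 138 x 138 mm, holder cup in the middle of the floor. It carries cover and fastener.
- cup_seat (a point): Centre of the spring contact in the bottom of the black holder cup, 22 mm above the bench on the light's vertical centre line: where the underside of the cell rests. The contact is sprung: it starts to give at about 8 N and 5 mm down takes about 13 N, 9 mm at most. Axes as the light's.
- cup_mouth (a point): Centre of the mouth of the holder cup, 55 mm above the bench, 33 mm above the seat. The cup is 29 mm inside (its mouth flares to about 37 mm), 37 mm outside, 45 mm over the flared rim.
- cell: Cylindrical battery cell, black with a steel band near its top, 26 mm across and 90 mm long, about 110 g, loose, standing upright on the bench to the robot's right of the light. Origin: centre of its underside; z along it, up. Seated in the cup its top stands 5 mm above the box's rim.
- cover (a joint): Cover angle (rad): 0 flush on the frame, grows as it opens, stop at 1.8; starts leaning slightly back past upright, 1.6 to 1.73, kept there by slight friction. Pushed forward to about 1.0 it sinks shut by itself in about 2 s (damped), coming to rest ajar at 0.06 to 0.08 on the top of the seated cell. Flush needs about 6 N down at the fastener; let go, it springs ajar again.
- cover_edge (a point): Middle of the free edge of the cover (150 x 150 mm, 8 mm thick, 280 g), mid thickness, 150 mm from the hinge line, which runs along the light's x at y = +75 mm, 107 mm above the bench. Axes turn with the cover and equal the light's when shut: z is its outward normal, y points from this edge to the hinge.
- fastener (a joint): Turn (rad) of the steel quarter-turn fastener on the cover; grows clockwise seen from outside (from above when shut). 0: bar and slot parallel to the hinge; 1.571: slot square to the hinge, in line with the two groove marks. Stops at -0.2 and 1.9; starts at 0.1 to 0.6; friction of 0.06 N m holds it where it is left.
- fastener_grip (a point): Point to grip on the fastener's axis, 26 mm above the cover's outer face, 113 mm from the hinge line, centred along the light's x. The bar is 42 mm long, 14 mm wide, its top 11 mm above this point, on a disc 44 mm across and 6 mm thick. x runs along bar and slot, z along the axis, outward.
- bowl: Steel bowl, 124 mm across, 45 mm high; a bystander. Origin: centre of underside.
- jar: Small jar, 52 mm across, 60 mm high; a bystander. Origin: centre of underside.
- phone: Black phone lying flat, 75 x 150 x 9 mm; a bystander. Origin: centre of underside.
Not all that is in view belongs to the job. Of the things that look like the light, the larger one is meant.

How it is judged:
On the way, in this order (a step that is already met when the one before it is completed fails the run):
1. the cell stands in the holder cup and is let go (horizontal distance between cell and cup_seat below 0.004 m and z of cell in the frame of cup_seat between -0.009 and 0.004 m and angle between cell's own z axis and vertical below 0.15 rad and contact force between the fingers and cell below 0.1 N), for 0.2 s.
2. the cover is shut onto the cell (horizontal distance between cell and cup_seat below 0.004 m and z of cell in the frame of cup_seat between -0.009 and 0.004 m and angle between cell's own z axis and vertical below 0.15 rad and value of joint cover below 0.14 rad), for 0.2 s.
3. the fastener's slot lines up with the marks, cover shut (value of joint fastener between 1.42 and 1.72 rad and value of joint cover below 0.14 rad), for 0.2 s.
At the end, for the whole second after the job is handed in: Cell upright in the cup (within 4 mm of its centre line, on the contact, tilt under 0.15 rad), fastener within 0.15 rad of lined up (1.571), cover within 0.022 rad of flush (3 mm at its edge), the fingers pressing cover or fastener with over 2 N, through the last second (horizontal distance between cell and cup_seat below 0.004 m and z of cell in the frame of cup_seat between -0.009 and 0.004 m and angle between cell's own z axis and vertical below 0.15 rad and value of joint fastener between 1.42 and 1.72 rad and value of joint cover below 0.022 rad and contact force between the fingers and light above 2 N); the arm keeps its last pose, push and grip.
It fails at once if the bowl is moved more than 30 mm (distance of bowl from where it was at the start of the episode above 0.03 m).
It fails at once if the jar is moved more than 30 mm (distance of jar from where it was at the start of the episode above 0.03 m).
It fails at once if the phone is moved more than 30 mm (distance of phone from where it was at the start of the episode above 0.03 m).
It also fails if it takes over 72 s, if anything falls off the work surface, if the arm or the gripper's body presses on something with over 40 N, if the wrist force passes 120 N, or if a joint passes its speed limit or range.

## Working session

There is one attempt and no reset: what is moved stays moved. The work goes in short steps, Python scripts to look and compute and a shell command to move; the robot and the scene stay as the last step left them, time stands still between calls to the robot, and variables do not carry over. Pictures are saved under pics/ and viewed, at most 10 in all, crops included, and the job is handed in when it is done.

```bash
mkdir -p pics; ls; cat > h.py <<'E'
import numpy as np, cv2
from station import r
def P(n,w=None):
    return r.camera_params(n)
def save(n,f):
    im=r.camera(n); cv2.imwrite('pics/'+f,im[:,:,::-1]); return im
def ext(n,s=None):
    p=P(n)
    if n=='wrist':
        s=s or r.state(); T=np.eye(4);T[:3,:3]=s['tool_rot'];T[:3,3]=s['position']
        M=np.linalg.inv(T@np.array(p['mount'])); return p,M[:3,:3],M[:3,3]
    R=cv2.Rodrigues(np.array(p['rvec'],float))[0]; return p,R,np.array(p['tvec'],float).ravel()
def proj(n,X,s=None):
    p,R,t=ext(n,s); c=np.atleast_2d(X)@R.T+t; q=c[:,:2]/c[:,2:]
    q=q*(1+p['k1']*(q**2).sum(1,keepdims=True)); K=np.array(p['mtx']); return q@K[:2,:2].T+K[:2,2]
def ray(n,uv,s=None):
    p,R,t=ext(n,s); d=cv2.undistortPoints(np.array([[uv]],float),np.array(p['mtx']),np.array([p['k1'],0,0,0.])).ravel()
    return -R.T@t, R.T@np.array([d[0],d[1],1])
def atz(n,uv,z,s=None):
    o,d=ray(n,uv,s); return o+d*(z-o[2])/d[2]
E
python3 - <<'E'
from h import *
s=r.state();print(s)
a=save('scene','s0.png');b=save('top','t0.png')
for n in('scene','top'):
    p,R,t=ext(n);print(n,p,-R.T@t)
print(P('wrist'))
E
```

```text
pics
{'time': 0.0, 'joints': array([-1.14868932,  0.31172967,  0.0139701 ,  1.51307423, -0.00436608,
        1.31920519, -0.0271913 ]), 'qvel': array([-0.00178442,  0.00096967, -0.00173899,  0.0005658 , -0.00068092,
       -0.00073454, -0.00164868]), 'tau': array([-2.14201132e-04, -3.79903507e+01,  1.45961721e-01, -2.30599862e+01,
        1.20266157e-02,  1.33999923e-02,  1.17331808e-05]), 'position': array([0.24572308, 0.49128027, 0.24921186]), 'tool_rot': array([[-8.94407276e-01,  4.47252403e-01, -9.55482130e-04],
       [ 4.47253406e-01,  8.94404612e-01, -2.18664870e-03],
       [-1.23396262e-04, -2.38309715e-03, -9.99997153e-01]]), 'contact_force': array([-0.85817624,  0.07021577,  0.48537539]), 'moment': array([-0.03224333, -0.03843526, -0.01444024]), 'gripper_force': 0.0, 'grip_width': 0.08562565367837609}
scene {'mtx': array([[455.37488456,   0.        , 310.11038758],
       [  0.        , 455.37488456, 243.63370486],
       [  0.        ,   0.        ,   1.        ]]), 'k1': -0.09705792295511191, 'rvec': array([ 2.1850554 ,  1.16422126, -0.41024231]), 'tvec': array([-0.28033
[... 263 characters left out ...]
9, 'rvec': array([ 2.21402158, -2.18241713,  0.03204396]), 'tvec': array([0.00362257, 0.49676815, 1.12410676])} [4.54099267e-01 8.55126948e-04 1.14201614e+00]
{'mtx': array([[409.47447843,   0.        , 319.63893829],
       [  0.        , 409.47447843, 248.34505291],
       [  0.        ,   0.        ,   1.        ]]), 'k1': -0.06165523312517827, 'mount': array([[-5.43593441e-04, -9.56034921e-01, -2.93252339e-01,
         7.54369675e-02],
       [ 9.99999088e-01, -1.57203095e-04, -1.34117019e-03,
        -9.43619229e-04],
       [ 1.23610537e-03, -2.93252801e-01,  9.56034135e-01,
        -1.23124541e-01],
       [ 0.00000000e+00,  0.00000000e+00,  0.00000000e+00,
         1.00000000e+00]])}
```

View pics/s0.png

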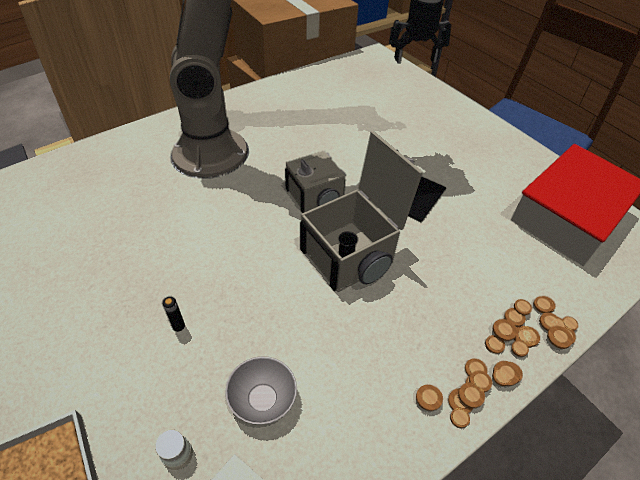

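View pics/t0.png

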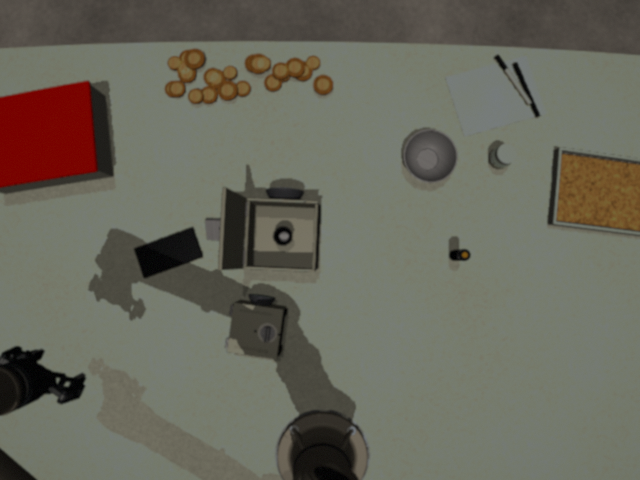

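```bash
python3 - <<'E'
import cv2,numpy as np
t=cv2.imread('pics/t0.png');s=cv2.imread('pics/s0.png')
a=cv2.resize(t[175:285,205:335],None,fx=4,fy=4,interpolation=2)
b=cv2.resize(t[230:285,440:490],None,fx=4,fy=4,interpolation=2)
c=cv2.resize(s[285:340,150:200],None,fx=4,fy=4,interpolation=2)
cv2.imwrite('pics/c0.png',np.hstack([a,np.vstack([b,c])]))
E
```

```text
(no output)
```

View pics/c0.png

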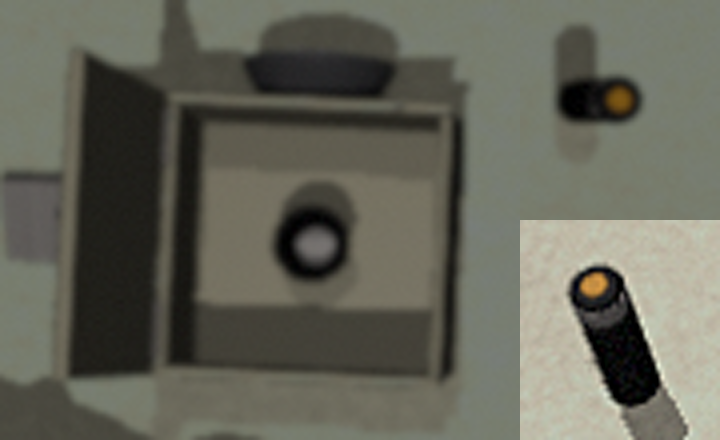

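```bash
python3 - <<'E'
from h import *
f=lambda x,y:(205+x/4-.375,175+y/4-.375)
for n,p,z in[('TR',f(455,104),.107),('BR',f(443,382),.107),('TL',f(168,95),.107),('BL',f(155,373),.107),('cup',f(311,243),.055)]: print(n,atz('top',p,z))
print('cell',atz('top',(464.6,254.6),.09),atz('scene',(150+(597-520)/4-.4,285+(285-220)/4-.4),.09))
print('bot scene',atz('scene',(150+(640-520)/4,285+(398-220)/4),0))
for q in [(429,155)]: print('bowl',atz('top',q,.04))
print('jar',atz('top',(503,154),.06))
E
```

```text
TR [0.57491554 0.01453513 0.107     ]
BR [0.42942936 0.01865591 0.107     ]
TL [0.57781512 0.16555455 0.107     ]
BL [0.43175366 0.16939521 0.107     ]
cup [0.50330646 0.09317105 0.055     ]
cell [ 0.46622553 -0.29901433  0.09      ] [ 0.47096585 -0.29849791  0.09      ]
bot scene [ 4.79877669e-01 -3.00035980e-01  1.11022302e-16]
bowl [ 0.68992926 -0.23219775  0.04      ]
jar [ 0.69192455 -0.39514798  0.06      ]
```

Candidates: the large open light at top (284,235) vs the small closed lookalike at (258,330); the cell at top (465,255) has no rival (jar at (503,154) is pale and wider). The crop shows the large open box with its cup at top (282,235), hinged on the left (+y), and the black cell with a steel band. I choose these two.

```bash
cat >> h.py <<'E'
def go(xyz,xdir=None):
    s=r.state();R=s['tool_rot'];d=np.array(xyz)-s['position'];print('travel cm',np.round(100*R.T@d,2))
    if xdir is not None:
        a=np.degrees(np.arctan2(R[1,0],R[0,0]));print('yaw',round(-((xdir-a+180)%360-180),1))
def st():
    s=r.state();print(round(s['time'],2),np.round(s['position'],4),'xdir',np.round(np.degrees(np.arctan2(s['tool_rot'][1,0],s['tool_rot'][0,0])),1),'q',np.round(s['joints'],2),'F',np.round(s['contact_force'],1),'w',round(s['grip_width'],4),'g',round(s['gripper_force'],1))
E
python3 -m inch '{"travel":[[-26.8,-30.3,-10],[-26.8,-30.3,-10],[-26.8,-30.3,-10],[-26.8,-30.3,-10],[-26.8,-30.3,-10],[-26.8,-30.3,-10],[-26.8,-30.3,-10],[-26.8,-30.3,-10]],"yaw":[-5,-10,-15,-20,-25,-25,-25,-25]}'
python3 -c "
from h import *
st();go([.468,-.299,.25],178.6)"
```

```text
time: 1.1
position: [0.3512, 0.0976, 0.3511]
tool_rot: [[-0.999, 0.036, 0.002], [0.036, 0.999, 0.001], [-0.002, 0.001, -1.0]]
contact_force: [-0.3, 0.7, 0.4]
grip_width: 0.0851
gripper_force: 0.0
1.1 [0.3512 0.0976 0.3511] xdir 178.0 q [-0.7  -0.13  0.34  1.75  0.04  1.52  1.16] F [-0.3  0.7  0.4] w 0.0851 g 0.0
travel cm [-13.07 -39.23  10.09]
yaw -0.6
```

```bash

python3 -m inch '{"travel":[[-13.1,-39.2,10],[-13.1,-39.2,10],[-13.1,-39.2,10],[-13.1,-39.2,10],[-13.1,-39.2,10],[-13.1,-39.2,10],[-13.1,-39.2,10],[-13.1,-39.2,10]],"yaw":[0,0,0,0,0,0,0,0]}' - | head -2
python3 - <<'E'
from h import *
st();im=save('wrist','w0.png')
print(proj('wrist',[[.468,-.299,.09],[.468,-.299,0]]))
E
```

```text
time: 2.1
position: [0.4692, -0.2971, 0.2473]
2.1 [ 0.4692 -0.2971  0.2473] xdir 178.1 q [-0.07  0.41  0.84  1.52 -0.3   1.35  2.34] F [-0.1 -0.1 -0.1] w 0.0854 g 0.0
[[314.56867714 232.89641113]
 [315.7925112  208.23218333]]
```

View pics/w0.png

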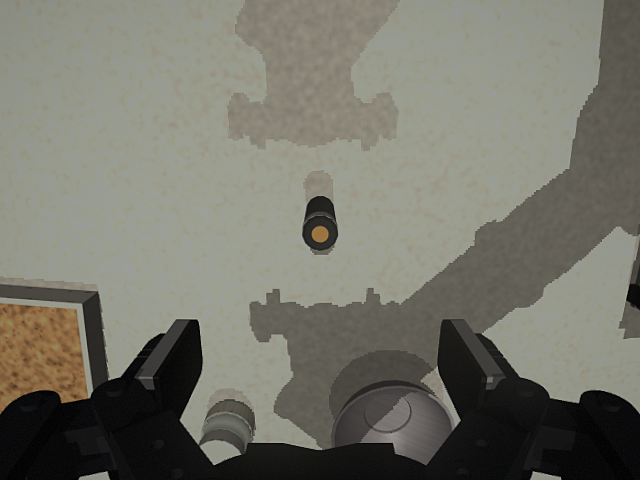

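The cell's top is centred at pixel (320,234); nothing else stands within the fingers' sweep.

```bash
python3 - <<'E'
from h import *
p=atz('wrist',(320,233.5),.09);print(p);go([p[0],p[1],.068])
E
```

```text
[ 0.46855874 -0.29515705  0.09      ]
travel cm [ 0.06 -0.07 18.02]
```

```bash
python3 -c "
from h import *
print(r.state()['tool_rot'].round(4));st();go([.4686,-.2952,.068])"
```

```text
[[-9.996e-01  2.960e-02 -4.200e-03]
 [ 2.960e-02  9.996e-01  9.000e-04]
 [ 4.200e-03  8.000e-04 -1.000e+00]]
2.15 [ 0.4699 -0.2946  0.2482] xdir 178.3 q [-0.07  0.41  0.84  1.52 -0.3   1.36  2.34] F [0.3 0.3 0.2] w 0.085 g 0.0
travel cm [ 0.05 -0.08 18.02]
```

```bash
cat >> h.py <<'E'
def tip(z=.09):
    s=r.state();im=r.camera('wrist').astype(int);m=((im[:,:,0]-im[:,:,2]>60)&(im[:,:,0]>120)).astype(np.uint8);m[:, :150]=0
    n,l,q,c=cv2.connectedComponentsWithStats(m);i=1+np.argmax(q[1:,4]);print(q[i],c[i],atz('wrist',c[i],z,s))
E
python3 -c "
from h import *
tip();tip();st();go([.4684,-.2975,.068])"
```

```text
[308 225  16  16 207] [315.46376812 232.27536232] [ 0.46756138 -0.29834688  0.09      ]
[305 223  17  16 206] [312.79126214 230.47572816] [ 0.46741148 -0.29856014  0.09      ]
2.25 [ 0.471  -0.2924  0.2497] xdir 178.6 q [-0.07  0.4   0.84  1.52 -0.3   1.36  2.34] F [ 0.4  0.3 -0.3] w 0.0853 g 0.0
travel cm [ 0.24 -0.56 18.16]
```

```bash

python3 -m inch '{"travel":[[0.3,-0.6,6],[0.3,-0.6,9],[0.3,-0.6,9],[0.3,-0.6,9],[0.3,-0.6,9],[0.3,-0.6,9]],"yaw":[0,0,0,0,0,0]}' - | head -2
python3 -c "
from h import *
st();go([.4675,-.2985,.068]);tip();st()"
```

```text
time: 3.0
position: [0.468, -0.3007, 0.1617]
3.0 [ 0.468  -0.3007  0.1617] xdir 178.4 q [-0.04  0.48  0.81  1.65 -0.37  1.17  2.41] F [-0.1  1.2  0.8] w 0.0856 g 0.0
travel cm [0.08 0.22 9.37]
[315 267  23  21 391] [325.91815857 277.07161125] [ 0.46737609 -0.29835221  0.09      ]
3.05 [ 0.4678 -0.3006  0.1613] xdir 178.4 q [-0.04  0.48  0.81  1.65 -0.37  1.17  2.41] F [ 0.7  0.4 -0.4] w 0.0854 g 0.0
```

Descend and close.

```bash

python3 -m inch '{"travel":[[0.1,0.2,5],[0.1,0.2,9.3],[0.1,0.2,9.3],[0.1,0.2,9.3]],"yaw":[0,0,0,0]}' - | head -2
python3 -c "
from h import *
st()"
python3 -m inch '{"travel":[[0,0,0],[0,0,0],[0,0,0],[0,0,0],[0,0,0],[0,0,0],[0,0,0],[0,0,0]],"yaw":[0,0,0,0,0,0,0,0]}' 1.5 30 | head -2
python3 -c "
from h import *
st()"
```

```text
time: 3.55
position: [0.4672, -0.2995, 0.069]
3.55 [ 0.4672 -0.2995  0.069 ] xdir 178.4 q [ 0.01  0.58  0.74  1.76 -0.46  0.98  2.48] F [ 1.  -1.8  0. ] w 0.0853 g 0.0
time: 4.55
position: [0.4667, -0.2984, 0.0679]
4.55 [ 0.4667 -0.2984  0.0679] xdir 178.4 q [ 0.01  0.58  0.74  1.76 -0.46  0.98  2.48] F [-0.4  1.1  6.3] w 0.0253 g 29.6
```

```bash

python3 -m inch '{"travel":[[0,0,-6],[0,2,-11],[-1,8,-15],[-2.6,14,-15],[-2.6,20,-15],[-2.6,26,-15],[-2.6,32,-15],[-2.6,36,-15]],"yaw":[0,0,0,0,0,0,0,0]}' - | head -2
python3 -m inch '{"travel":[[0,3,0],[0,3,0],[0,3,0],[0,3,0],[0,3,0],[0,3,0],[0,3,0],[0,3,0]],"yaw":[0,0,0,0,0,0,0,0]}' - | head -2
python3 -c "
from h import *
st();go([.5035,.0925,.22],178.6);s=r.state();save('wrist','w1.png');print(s['tool_rot'].round(4));R=s['tool_rot'];p=s['position'];print(proj('wrist',[p+R@[0,0,-.022],p+R@[0,0,.068],[.5035,.0925,.055]],s));save('top','t1.png')"
```

```text
time: 5.55
position: [0.5012, 0.0651, 0.2163]
time: 6.55
position: [0.503, 0.0908, 0.2173]
6.55 [0.503  0.0908 0.2173] xdir 178.4 q [-0.8   0.3   0.75  1.69 -0.22  1.23  1.54] F [-0.2 -0.4 -1.1] w 0.0253 g 30.1
travel cm [-0.05  0.17 -0.27]
yaw -0.2
[[-9.996e-01  2.740e-02  1.000e-04]
 [ 2.740e-02  9.996e-01  1.000e-04]
 [-1.000e-04  1.000e-04 -1.000e+00]]
[[321.99554838 394.74318864]
 [321.27943076 281.30333495]
 [323.26234111 233.56628757]]
```

View pics/w1.png

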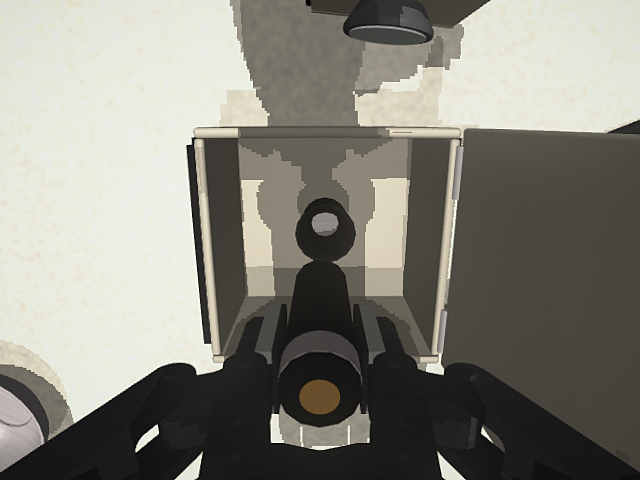

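The cell hangs straight, top at (320,395) as predicted, so it is centred in the grip; the cup rim is around (326,228). I enlarge it to refine.

```bash
python3 - <<'E'
import cv2,numpy as np
w=cv2.imread('pics/w1.png')[185:275,280:375];w=cv2.convertScaleAbs(w,alpha=3)
cv2.imwrite('pics/c1.png',cv2.resize(w,None,fx=6,fy=6,interpolation=2))
E
```

```text
(no output)
```

View pics/c1.png

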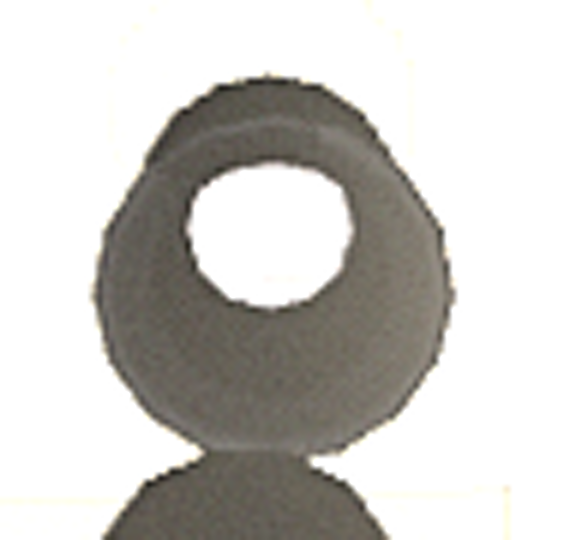

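```bash
python3 - <<'E'
from h import *
R=np.array([[-9.996e-01,2.74e-02,0],[2.74e-02,9.996e-01,0],[0,0,-1.]]);s=dict(position=np.array([.503,.0908,.2173]),tool_rot=R)
print(atz('wrist',(325.2,232.3),.055,s),atz('wrist',(324.6,223.8),.022,s),atz('wrist',(320,395),.2173+.022,s))
st();go([.504,.0935,.15],178.6)
E
```

```text
[0.50262735 0.09386374 0.055     ] [0.50430939 0.09372498 0.022     ] [0.50309865 0.09021824 0.2393    ]
6.65 [0.503  0.0909 0.2173] xdir 178.4 q [-0.8   0.3   0.75  1.69 -0.22  1.23  1.54] F [ 0.6  0.1 -1.2] w 0.0252 g 30.1
travel cm [-0.1   0.26  6.73]
yaw -0.2
```

```bash

python3 -m inch '{"travel":[[0,0.3,3],[0,0.3,6],[0,0.3,8.2],[0,0.3,8.2],[0,0.3,8.2],[0,0.3,8.2]],"yaw":[0,0,0,0,0,0]}' - | head -2
python3 -c "
from h import *
st();go([.5033,.0936,.09])"
```

```text
time: 7.4
position: [0.5041, 0.094, 0.1366]
7.4 [0.5041 0.094  0.1366] xdir 178.4 q [-0.77  0.39  0.71  1.8  -0.29  1.05  1.6 ] F [ 0.9 -0.2 -1.7] w 0.0255 g 30.1
travel cm [ 0.09 -0.04  4.66]
```

```bash

python3 -m inch '{"travel":[[0.1,0,1],[0.1,0,2],[0.1,0,3],[0.1,0,3],[0.1,0,3]],"yaw":[0,0,0,0,0]}' - | head -2
python3 -c "
from h import *
st()"
python3 -m inch '{"travel":[[0,0,0.7],[0,0,1.4],[0,0,1.4],[0,0,1.4]],"yaw":[0,0,0,0]}' - | head -2
python3 -c "
from h import *
st()"
```

```text
time: 8.02
position: [0.502, 0.0938, 0.1052]
8.03 [0.502  0.0938 0.1052] xdir 178.4 q [-0.75  0.43  0.7   1.84 -0.32  0.99  1.62] F [ 0.8 -0.5 -1.3] w 0.0252 g 30.1
time: 8.52
position: [0.502, 0.0938, 0.0913]
8.53 [0.502  0.0938 0.0913] xdir 178.4 q [-0.74  0.45  0.69  1.85 -0.34  0.96  1.64] F [ 1.1 -0.8 -2.5] w 0.0254 g 30.1
```

```bash

python3 -m inch '{"travel":[[0,0,0.2],[0,0,0.2],[0,0,0.2]],"yaw":[0,0,0]}' - | head -2
python3 -c "
from h import *
st()"
python3 -m inch '{"travel":[[0,0,0],[0,0,0],[0,0,0],[0,0,0],[0,0,0],[0,0,0]],"yaw":[0,0,0,0,0,0]}' 5 | head -2
python3 -m inch '{"travel":[[0,0,-4],[0,0,-9],[0,0,-15],[0,0,-18],[0,0,-18],[0,0,-18],[0,0,-18]],"yaw":[0,0,0,0,0,0,0]}' - | head -2
python3 -c "
from h import *
st();go([.55,.1,.27]);tip(.112);save('top','t2.png')"
```

```text
time: 8.9
position: [0.5023, 0.0939, 0.0899]
8.9 [0.5023 0.0939 0.0899] xdir 178.4 q [-0.74  0.45  0.68  1.86 -0.34  0.96  1.64] F [-2.2  0.9  5.2] w 0.0252 g 30.6
time: 9.65
position: [0.502, 0.0939, 0.0893]
time: 10.52
position: [0.501, 0.0939, 0.2676]
10.53 [0.501  0.0939 0.2676] xdir 178.4 q [-0.83  0.26  0.77  1.61 -0.19  1.35  1.51] F [-0.   0.1 -0.2] w 0.0496 g 0.0
travel cm [-4.88  0.74 -0.25]
[465 464  28  16 350] [479.71142857 472.56571429] [0.72077831 0.22813057 0.112     ]
```

```bash
python3 - <<'E'
from h import *
s=r.state();a=save('wrist','w2.png');b=save('scene','s2.png')
print(proj('wrist',[[.5033,.0936,.112]],s),proj('scene',[.5033,.0936,.112]))
cv2.imwrite('pics/c2.png',np.hstack([cv2.resize(a[80:380,180:560],(480,379)),cv2.resize(b[100:300,270:438],(318,379))])[:,:,::-1])
E
```

```text
[[320.93508881 238.4596095 ]] [[349.7101897  218.44332114]]
```

View pics/c2.png

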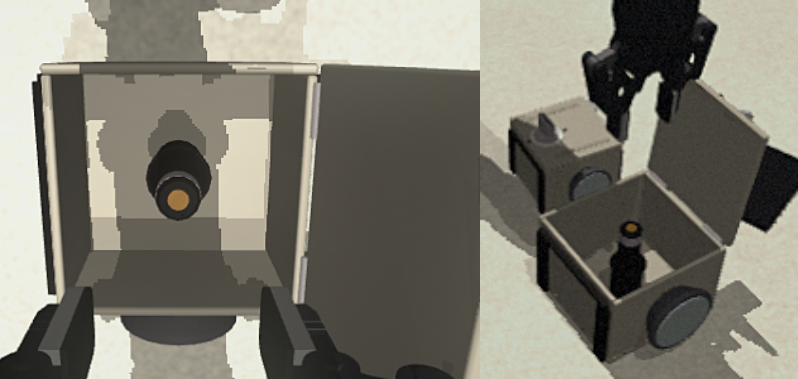

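The cell stands in the cup, its top at (321,239) exactly where a seated cell should be. Next, go over and behind the cover with the fingers shut.

```bash

python3 -m inch '{"travel":[[0,0,-6],[0,0,-9.5],[2,5,-9.5],[5,11,-9.5],[5,17,-9.5],[5,17,-9.5],[5,17,-9.5],[5,17,-9.5]],"yaw":[0,0,0,0,0,0,0,0]}' 0 | head -2
python3 -c "
from h import *
st();go([.457,.265,.241])"
```

```text
time: 11.72
position: [0.4575, 0.2631, 0.3645]
11.72 [0.4575 0.2631 0.3645] xdir 178.2 q [-1.07  0.26  0.69  1.36 -0.17  1.58  1.14] F [-0.8 -0.4 -0.3] w -0.0002 g 0.0
travel cm [ 0.06  0.19 12.35]
```

```bash

python3 -m inch '{"travel":[[0,0.2,4],[0,0.2,8],[0,0.2,12.3],[0,0.2,12.3],[0,0.2,12.3]],"yaw":[0,0,0,0,0]}' - | head -2
python3 -c "
from h import *
st()"
python3 -m inch '{"travel":[[0,-1.5,0],[0,-3,0],[0,-4.5,0],[0,-6,0],[0,-7.5,0],[0,-9,0],[0,-10.5,0],[0,-10.5,0]],"yaw":[0,0,0,0,0,0,0,0]}' - | head -2
python3 -c "
from h import *
st()"
```

```text
time: 12.35
position: [0.4582, 0.2667, 0.2432]
12.35 [0.4582 0.2667 0.2432] xdir 178.3 q [-1.07  0.31  0.67  1.6  -0.2   1.3   1.16] F [-0.2  0.4  0.5] w 0.0002 g 0.0
time: 13.35
position: [0.454, 0.1599, 0.2413]
13.35 [0.454  0.1599 0.2413] xdir 178.2 q [-0.98  0.2   0.72  1.73 -0.14  1.26  1.31] F [-0.1 -0.5  0.4] w -0.0002 g 0.0
```

```bash

python3 -m inch '{"travel":[[0,-1,0],[0,-2,0],[0,-3,0],[0,-4,0],[0,-5,0],[0,-5.5,0],[0,-5.5,0],[0,-5.5,0]],"yaw":[0,0,0,0,0,0,0,0]}' - | head -2
python3 -m inch '{"travel":[[0,0,-6],[0,0,-10],[0,0,-10],[0,0,-10],[0,0,-10],[0,0,-10],[0,0,-10],[0,0,-10]],"yaw":[0,0,0,0,0,0,0,0]}' - | head -2
python3 -m inch '{"travel":[[0,0,0],[0,0,0],[0,0,0],[0,0,0],[0,0,0],[0,0,0],[0,0,0],[0,0,0]],"yaw":[0,0,0,0,0,0,0,0]}' 8.5 | head -2
python3 - <<'E'
from h import *
s=r.state();st();a=save('wrist','w3.png');b=save('scene','s3.png')
print(proj('wrist',[[.502,.0556,.115+.037+.005]],s))
cv2.imwrite('pics/c3.png',np.hstack([cv2.resize(a,(480,360)),cv2.resize(b[120:300,270:430],(320,360))])[:,:,::-1])
E
```

```text
time: 14.35
position: [0.4524, 0.1077, 0.2413]
time: 15.35
position: [0.4523, 0.1072, 0.3411]
time: 16.35
position: [0.4524, 0.1072, 0.3413]
16.35 [0.4524 0.1072 0.3413] xdir 178.4 q [-0.95  0.11  0.76  1.57 -0.08  1.49  1.36] F [ 0.3  0.6 -0.2] w 0.0849 g 0.0
[[258.87082332 286.90546254]]
```

View pics/c3.png

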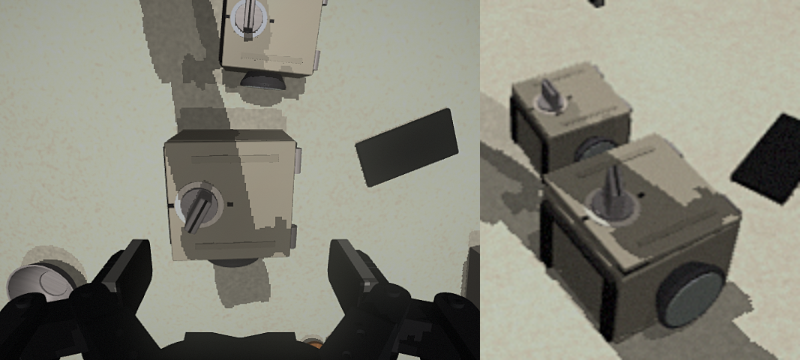

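```bash
python3 - <<'E'
import cv2
w=cv2.imread('pics/w3.png')[235:325,215:325];cv2.imwrite('pics/c4.png',cv2.resize(w,None,fx=6,fy=6,interpolation=2))
E
```

```text
(no output)
```

View pics/c4.png

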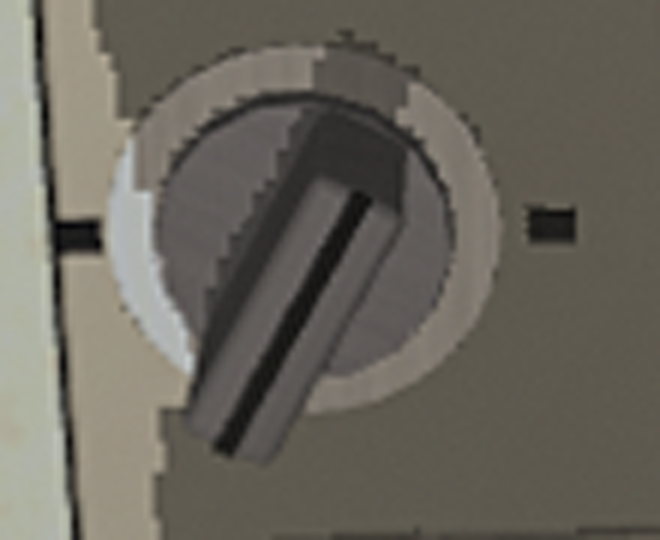

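```bash
python3 - <<'E'
from h import *
s=r.state();g=lambda x,y:(215+x/6-.4,235+y/6-.4)
a,b=[atz('wrist',g(*p),.159,s) for p in((360,197),(227,450))]
c,d=[atz('wrist',g(*p),.120,s) for p in((78,237),(552,225))]
ang=lambda v:np.degrees(np.arctan2(v[1],v[0]))
print(a,b,(a+b)/2,np.linalg.norm(a-b),'bar dir',ang(b-a),'marks dir',ang(d-c),'turn deg',ang(d-c)-90-ang(b-a))
m=(a+b)/2;st();go([m[0],m[1]-.001,.149],180+ang(b-a))
E
```

```text
[0.48492897 0.06967962 0.159     ] [0.52111797 0.04920932 0.159     ] [0.50302347 0.05944447 0.159     ] 0.041577357981728236 bar dir -29.494670917318963 marks dir 90.03052576186849 turn deg 29.525196679187452
16.45 [0.4524 0.1073 0.3413] xdir 178.4 q [-0.95  0.11  0.76  1.57 -0.08  1.49  1.36] F [-0.6 -0.4  0.6] w 0.0851 g 0.0
travel cm [-5.19 -4.74 19.23]
yaw 27.9
```

```bash

python3 -m inch '{"travel":[[-3,-3,4],[-5.2,-4.7,8],[-5.2,-4.7,12],[-5.2,-4.7,12],[-5.2,-4.7,12],[-5.2,-4.7,12]],"yaw":[10,20,28,28,28,28]}' 5 | head -2
python3 -c "
from h import *
st();go([.503,.0585,.152],150.5)"
```

```text
time: 17.2
position: [0.5044, 0.0593, 0.2234]
17.2 [0.5044 0.0593 0.2234] xdir 150.6 q [-0.83  0.31  0.86  1.7  -0.25  1.25  1.15] F [-0.1 -0.  -0.1] w 0.05 g 0.0
travel cm [ 0.1  -0.16  7.14]
yaw 0.1
```

```bash

python3 -m inch '{"travel":[[0.1,-0.1,3],[0.1,-0.1,6],[0.1,-0.1,7.1],[0.1,-0.1,7.1],[0.1,-0.1,7.1]],"yaw":[0,0,0,0,0]}' - | head -2
python3 -c "
from h import *
st()"
python3 -m inch '{"travel":[[0,0,0],[0,0,0],[0,0,0],[0,0,0],[0,0,0],[0,0,0]],"yaw":[0,0,0,0,0,0]}' 0.5 40 | head -2
python3 -c "
from h import *
st()"
```

```text
time: 17.82
position: [0.5029, 0.0585, 0.1518]
17.82 [0.5029 0.0585 0.1518] xdir 150.4 q [-0.79  0.38  0.83  1.8  -0.32  1.09  1.2 ] F [0.2 0.2 0.2] w 0.0499 g 0.0
time: 18.58
position: [0.5028, 0.0592, 0.1503]
18.57 [0.5028 0.0592 0.1503] xdir 150.5 q [-0.79  0.38  0.83  1.8  -0.32  1.09  1.2 ] F [ 4.1  2.2 -4.1] w 0.0135 g 38.8
```

```bash

python3 -m inch '{"travel":[[0,0,0],[0,0,0],[0,0,0],[0,0,0],[0,0,0],[0,0,0],[0,0,0],[0,0,0]],"yaw":[8,16,24,32,40,48,55,61]}' - | head -2
python3 -m inch '{"travel":[[0,0,0],[0,0,0],[0,0,0]],"yaw":[0,0,0]}' - | head -2
python3 -c "
from h import *
st();print(r.state()['moment'].round(2))"
```

```text
time: 19.58
position: [0.5038, 0.06, 0.1507]
time: 19.95
position: [0.5038, 0.0601, 0.1507]
19.95 [0.5038 0.0601 0.1507] xdir 89.5 q [-0.95  0.48  1.09  1.81 -0.47  1.14  0.28] F [ 5.4  3.2 -3.6] w 0.0133 g 39.1
[ 0.22 -1.07 -0.04]
```

```bash

python3 -m inch '{"travel":[[-0.1,0,0.3],[-0.1,0,0.6],[-0.2,0,0.8],[-0.2,0,0.8],[-0.2,0,0.8]],"yaw":[0,0,0,0,0]}' - 60 | head -2
python3 -c "
from h import *
st()"
python3 -m inch '{"travel":[[0,0,0.2],[0,0,0.3],[0,0,0.3]],"yaw":[0,0,0]}' - | head -2
python3 -c "
from h import *
st();save('wrist','w5.png');save('scene','s5.png')"
```

```text
time: 20.58
position: [0.5037, 0.0581, 0.1442]
20.57 [0.5037 0.0581 0.1442] xdir 89.5 q [-0.94  0.48  1.08  1.82 -0.48  1.12  0.29] F [1.9 3.5 8.1] w 0.0127 g 65.2
time: 20.95
position: [0.5038, 0.0578, 0.1431]
20.95 [0.5038 0.0578 0.1431] xdir 89.5 q [-0.94  0.49  1.08  1.82 -0.48  1.12  0.3 ] F [-2.8  3.  20.8] w 0.0129 g 67.2
```

```bash
python3 - <<'E'
import cv2,numpy as np
a=cv2.imread('pics/s5.png')[150:300,290:420];w=cv2.imread('pics/w5.png')
cv2.imwrite('pics/c5.png',np.hstack([cv2.resize(a,(390,450),interpolation=2),cv2.resize(w[:, 100:540],(410,450))]))
E
```

```text
(no output)
```

View pics/c5.png

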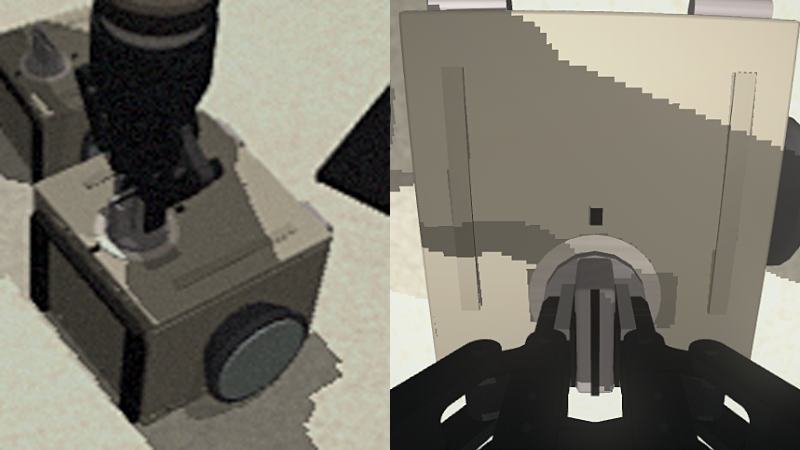

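The cover lies flush with no gap at its edge, and the slot (595,340) points straight at the groove mark (596,215). I settle briefly, then hand in.

```bash
python3 -m inch '{"travel":[[0,0,0.1],[0,0,0.1],[0,0,0.1],[0,0,0.1]],"yaw":[0,0,0,0]}' - | head -2
python3 -c "
from h import *
st();print(r.job_done())"
```

```text
time: 21.55
position: [0.5038, 0.0578, 0.143]
21.55 [0.5038 0.0578 0.143 ] xdir 89.5 q [-0.94  0.49  1.08  1.82 -0.48  1.12  0.3 ] F [-4.9  3.8 25.5] w 0.0132 g 68.1
the job is handed in; nothing more can be done
None
```

I handed the job in at 21.6 s: the cell is upright in the cup, the fastener's slot is lined up with the groove marks, and the cover is pressed flush with about 25 N; the handover gave no verdict, and I never moved near the bowl, jar or phone.

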